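Screw the pump top into the clamped soap bottle, snug plus 30 degrees

TASK

Take the chrome soap pump top out of its wooden drying ring and screw it back into the neck of the soap bottle held in the clamp: pressing only lightly, turn it clockwise (seen from above) to feel for where the blade under its collar drops into the thread. Once it has dropped in, go on turning clockwise until the washer bites and the turning becomes clearly stiffer, then give it 30 degrees more and stop there. Let go of it, and do not knock the crockery about.

Things in the scene. Friction and masses are not known exactly. Their poses are not given: they have to be found in the camera images.
- pump_mid (a point): Centre of the grip barrel of the loose chrome pump top (0.13-0.21 kg). Axes: z up, x to the spout, y across. Barrel 30 mm along x, 26 mm along y, 24 mm above and below this point. Grip across y, fingers either side of the spout, which blocks other grasps. Below it a collar, radius 25, 6 mm thick, underside 30 mm below this point. At the start the spout points roughly back towards the robot.
- spout_tip (a point): End of the pump's spout, 62 mm along the pump's x from its axis, 28 mm above pump_mid. The spout is level, 11 mm wide; its top is 34 mm above pump_mid and its end 64 mm from the axis.
- blade (a point): Middle of the lower edge of the pump's foot, 60 mm below pump_mid: a flat blade 28 mm long (along the pump's x, in line with the spout), 8 mm thick, 10 mm high, its lower edge and corners rounded (radius 4 mm). Between blade and collar is a shank 16 mm across, so the blade's edge is 30 mm below the collar's underside.
- ring_stand: Wooden drying ring, fixed, origin on the shelf under its centre: 34 mm high, 56 mm across, hole 36 mm, on a thin foot 80 mm across. The pump hangs upright in it by its collar; lift it straight up.
- mouth (a point): Centre of the rim of the soap bottle's neck, 90 mm above the shelf, held fast in a steel clamp. Axes: z up, -x to the clamp's front, x to its back, y to the left for someone looking along x. Neck: outer radius 24 mm, bore radius 18 mm. Base 100 by 90 mm, bottle 66 mm square and 54 mm high.
- ledge (a point): Middle of the low steel drip ledge (60 mm long, 50 wide, 10 high) at the clamp's front, 78 mm from the neck's axis, at shelf level. It only marks the front, from which the angles below are counted; where the spout points in the end does not matter.
- thread (a point): In the bore, 26 mm below the rim: floor of the thread, a carrier with a straight slot 10.6 mm wide, 9 mm deep. Its direction is not given; find it by touch (about 4 N) turning clockwise from above: the spout is then between 1.0 rad before the front (on the mouth's -y side) and 0.4 rad past it, or half a turn round, just as good. It takes the blade within 0.09 rad.
- thread_top (a point): Top of the carrier in the bore, 17 mm below the rim (by the draw 1 to 2 mm lower). A blade not in line rests there, collar 11 to 12 mm above the rim; in line it drops 9 mm. Then turning clockwise sinks it 3 mm per rad against 0.10 N m. After 0.3 to 0.8 rad (by the draw) the washer bites: no more sinking, collar about 1 mm above the rim, 0.35 to 0.5 N m.
- egg_cup_mid (a point): Centre of a glass egg cup, a bystander: 58 mm high, 48 mm across, loose.
- bowl_mid (a point): Centre of a blue ceramic bowl, a bystander: 55 mm high, 120 mm across, loose.
- mug_mid (a point): Centre of a white mug, a bystander: 90 mm high, 80 mm across, loose.
- jar_mid (a point): Centre of a glass jar, a bystander: 110 mm high, 72 mm across, loose.
- washer (a point): Rubber washer deep in the bottle, unseen. Before the bite it stays still; after it each rad of turning squeezes it down 2.5 mm and stiffens the turning by 0.12 N m. 30 degrees squeeze it 1.3 mm, too little to read well from noisy poses: feel the bite by the moment about the vertical. It stays where it is left.
Things that resemble listed ones, but are neither listed nor needed, are in the scene too. Leave any yellow look-alike of the part that bears mouth alone.

How it is judged:
On the way:
1. the blade has dropped into the thread, the washer not yet squeezed (z of pump_mid in the frame of mouth below 0.038 m and horizontal distance between pump_mid and mouth below 0.006 m and distance of washer from where it was at the start of the episode below 0.0006 m), for 0.1 s.
At the end, for the whole second after the job is handed in: The pump stands upright (within 0.1 rad), centred (6 mm) and screwed down in the neck, its collar at most 3 mm above the rim, the washer squeezed 0.85 to 1.8 mm, which is 30 degrees past the bite give or take about 10 degrees; at rest and released (z of pump_mid in the frame of mouth below 0.033 m and horizontal distance between pump_mid and mouth below 0.006 m and angle between pump_mid's own z axis and vertical below 0.1 rad and distance of washer from where it was at the start of the episode between 0.00085 and 0.0018 m and linear speed of pump below 0.02 m/s); the robot touches nothing.
It fails at once if the pump is forced so far that the washer is crushed (over 2.5 mm, 57 degrees past the bite) (distance of washer from where it was at the start of the episode above 0.0025 m).
It fails at once if crockery is knocked about (moved over 3 cm) (distance of any of egg_cup_mid, bowl_mid, mug_mid, jar_mid from where it was at the start of the episode above 0.03 m).
It also fails if it takes over 61 s, if anything falls off the work surface, if the arm or the gripper's body presses on something with over 40 N, if the wrist force passes 120 N, or if a joint passes its speed limit or range.

ROBOT

A 6-joint arm with a two-finger parallel gripper is mounted at the origin on the work surface. World frame = base frame: x ahead of the robot, y to its left, z up, the work surface at z = 0. Lengths are in m, angles in rad, forces in N, time in s.
With the tool pointing down it reaches from about 0.35 to 0.975 m from the base axis. Payload 4.9 kg.
Tool frame: the origin (TCP) lies where the fingers leave the gripper's body, on its centre line; the fingertips stand 73 mm ahead of it and the grasp point (between the pads) lies 54 mm ahead of it; z points along the fingers, y is the direction in which the jaws open and shut (so a half turn about z gives the same grasp; the last joint's range is limited). The gripper opens to 85 mm and grips with 20 to 120 N. Pads are 22 mm wide; open, the fingers measure 114 mm over their backs; the gripper's body (76 mm by 85 mm) begins 54 mm behind the grasp point. The pads swing forward as they close: fully open they stand 13 mm farther back than shut.
Start: joints at [-0.119, 0.053, 1.613, -0, 1.476, -0.119], TCP at [0.625, 0, 0.304] pointing down, gripper open.
Joint ranges: [-3.01, 3.01], [-1.01, 2.22], [0.06, 2.58], [-1.02, 4.17], [0.09, 2.62], [-3.14, 3.14]. Speed limits (rad/s): [2.57, 2.57, 3.14, 3.14, 3.14, 3.14].

INTERFACE

Orientations are given as a rotation vector (axis times angle).
In Python, from station import monitor, vision, workorder gives the robot as it stands.
- The arm moves only by the tool arm_command, never from a script. Its argument "rows" is text: rows parted by semicolons, each of 6 numbers parted by spaces: the shift along the world's x, y, z in mm, then the turn, a rotation vector about the world's x, y, z in degrees. In form: tx ty tz wx wy wz; .... A call has 1 to 12 rows; each row is the pose to reach, as a shift and turn from the pose measured when the call began; what a row does not reach only later rows make up. A row lasts 1/8 s, in which the tool goes at most 62.5 mm and 10.7 degrees, less where a joint would pass 70% of its speed; a pose out of reach is approached as far as the arm can. A call with a gripper value outside its range is refused whole. "jaw" is the opening, from 0 (shut) to 1 (fully open), set as the call begins (left out, the last holds). The fingers move at their own pace and stop on an object; "squeeze" is the grip in N (left out, the last holds). Time passes only in rows, so rows that repeat a pose let the fingers close. It gives the time, the measured TCP pose, the force and the opening at its end, in the units of the state.
- monitor.get_obs(): the state, without advancing time (a new reading comes with each control period).
- vision.get_image(name): name is "scene" or "side" or "wrist"; returns a dict with "frame" (400x640x3 uint8, red, green, blue), "vfov" (degrees; the focal length in pixels is half the picture's height over the tangent of half this angle, whatever the lens; pixels are square), "cx", "cy" (the principal point, pixels), "R" (3x3) and "t" (3): a world point X has camera coordinates R X + t; the wrist camera has in their place "T_tool_cam" (4x4, takes a point from camera to tool coordinates, whose origin is the TCP and whose axes are the flange's). Camera axes: x right, y down, z forward; pixel columns grow to the right and rows downward; lengths in m; the calibration is good to about 2 mm. The wrist camera is an equidistant fisheye: a pixel r from the principal point sees the ray r / f radians off the axis. A picture is of the moment at which its call begins: read the wrist's pose just before it. There is no depth.
- workorder.finish_job(): hands the job in, once; it reports no verdict.
The state is a dict: "t": time; "q": joint angles; "dq": joint speeds; "effort": joint torques, N m; "tool_pos": TCP position; "tool_rot": TCP orientation; "contact_force": force on the tool from outside, world axes, zero at the start; "wrist_torque": the same for the moment, N m; "opening": finger opening in m.
Only numpy, scipy, OpenCV 4.12 (cv2) and the standard library are available. Lean on these libraries where they do the work, as an engineer would, in place of code of your own. Each camera call takes 0.05 s, during which the arm holds its last target. There are 200 camera calls.

## Working session

There is one attempt and no reset: what is moved stays moved. The work goes in short steps, Python scripts to look and compute and a tool call to move; the robot and the scene stay as the last step left them, time stands still between calls to the robot, and variables do not carry over. Pictures are saved under pics/ and viewed, about 8 in all and at most 12, crops included, and the job is handed in when it is done.

Besides the shell and the picture viewer there is one more tool, called after ">>>" by a JSON object that holds its "fn" and its "kwargs", one argument or row to a line. arm_command: Moves the arm, as the interface text tells. Its arguments: {"type":"object","properties":{"rows":{"type":"string"},"jaw":{"type":"number"},"squeeze":{"type":"number"}},"required":["rows"]}

```bash
mkdir -p pics
cat > h.py <<'E'
import numpy as np, cv2
from scipy.spatial.transform import Rotation as Ro
from station import monitor, vision, workorder
def snap(n,fn):
    o=monitor.get_obs(); d=vision.get_image(n); cv2.imwrite(f'pics/{fn}.png',d['frame'][:,:,::-1]); 
    c={k:v for k,v in d.items() if k!='frame'}; c['o']=o; np.save(f'pics/{fn}.npy',c,allow_pickle=True); return d
def load(fn): return np.load(f'pics/{fn}.npy',allow_pickle=True).item()
def ray(fn,u,v):
    c=load(fn); f=200/np.tan(np.radians(c['vfov']/2)); p=np.array([u-c['cx'],v-c['cy']])/f
    if 'R' in c and 'T_tool_cam' not in c:
        R=np.array(c['R']);t=np.array(c['t']); d=R.T@np.array([p[0],p[1],1]); o=-R.T@t
    else:
        r=np.linalg.norm(p); dc=np.array([*(p/r*np.sin(r)),np.cos(r)]) if r>0 else np.array([0,0,1.])
        T=np.array(c['T_tool_cam']); Rt=Ro.from_rotvec(c['o']['tool_rot']).as_matrix()
        d=Rt@T[:3,:3]@dc; o=Rt@T[:3,3]+np.array(c['o']['tool_pos'])
    return o,d/np.linalg.norm(d)
def atz(fn,u,v,z):
    o,d=ray(fn,u,v); return (o+d*(z-o[2])/d[2]).round(4)
def tri(*obs):
    A=np.zeros((3,3));b=np.zeros(3)
    for ob in obs:
        o,d=ray(*ob);P=np.eye(3)-np.outer(d,d);A+=P;b+=P@o
    X=np.linalg.solve(A,b); return X.round(4),[round(float(np.linalg.norm((np.eye(3)-np.outer(ray(*ob)[1],ray(*ob)[1]))@(X-ray(*ob)[0]))),4) for ob in obs]
def proj(fn,X):
    c=load(fn);f=200/np.tan(np.radians(c['vfov']/2));X=np.array(X,float)
    if 'T_tool_cam' not in c:
        p=np.array(c['R'])@X+np.array(c['t']); return (p[:2]/p[2]*f+[c['cx'],c['cy']]).round(1)
    T=np.array(c['T_tool_cam']);Rt=Ro.from_rotvec(c['o']['tool_rot']).as_matrix()
    p=T[:3,:3].T@(Rt.T@(X-np.array(c['o']['tool_pos']))-T[:3,3]);r=np.linalg.norm(p[:2]);th=np.arctan2(r,p[2])
    return (p[:2]/r*th*f+[c['cx'],c['cy']]).round(1)
def st():
    o=monitor.get_obs()
    for k in o: print(k,np.round(o[k],4))
E
python3 - <<'E'
from h import *
a=[snap(n,n+'0')['frame'] for n in('scene','side','wrist')]
st()
for n in('scene','side'):print({k:v for k,v in load(n+'0').items() if k!='o'})
E
```

```text
t 0.15
q [-0.119   0.0532  1.614  -0.      1.476  -0.119 ]
dq [ 0.0012 -0.0018 -0.0033 -0.0013 -0.     -0.0005]
effort [ 5.00000e-04 -3.94242e+01 -3.70722e+01 -1.00000e-04  4.60000e-03
  1.00000e-04]
tool_pos [0.6246 0.     0.3029]
tool_rot [-2.2205e+00 -2.2205e+00  1.7000e-03]
contact_force [-0.0741 -0.0518 -0.0455]
wrist_torque [ 0.0175  0.01   -0.0326]
opening 0.0859
{'vfov': 48.16508929551522, 'cx': 323.67737165724196, 'cy': 198.63872476221573, 'R': array([[-0.10899982,  0.99401154, -0.00775177],
       [ 0.68390504,  0.06933084, -0.72626933],
       [-0.72138266, -0.0844647 , -0.68736655]]), 't': array([ 0.0620552 , -0.2686081 ,  1.51717081])}
{'vfov': 47.34417728536171, 'cx': 322.29143356515334, 'cy': 197.607180981534, 'R': array([[-0.95189557, -0.30628563, -0.00916143],
       [-0.15546452,  0.50849571, -0.84691375],
       [ 0.26405606, -0.80474917, -0.53165136]]), 't': array([0.46066663, 0.1605706 , 0.98159307])}
```

View pics/scene0.png

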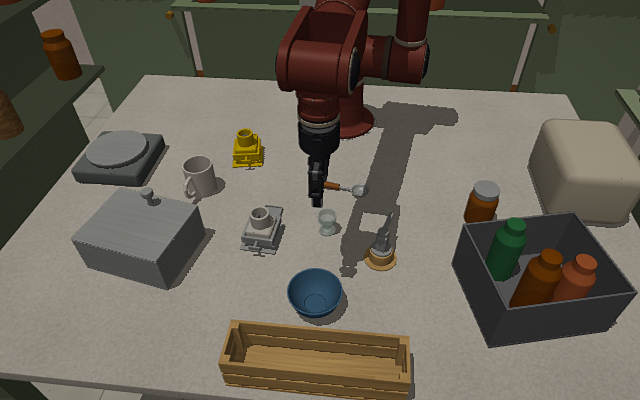

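View pics/side0.png

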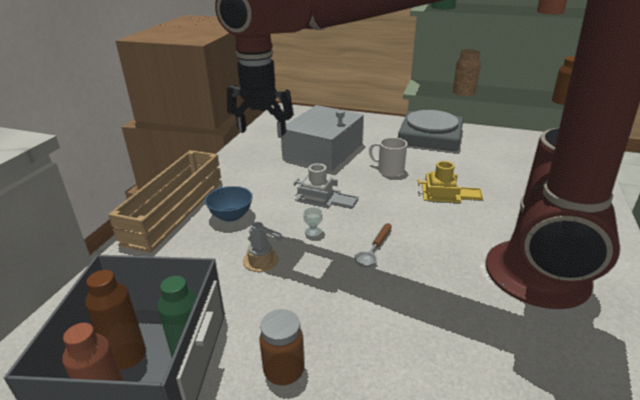

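View pics/wrist0.png

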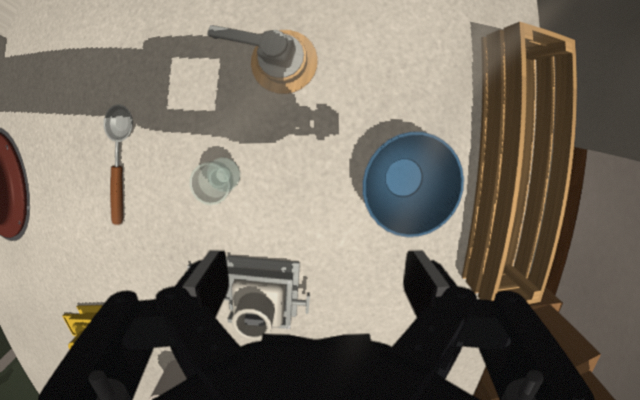

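Three views: the pump hangs in its ring at scene (381,252), side (260,250) and wrist (277,47). The steel clamp is at scene (262,215), side (318,180). The yellow look-alike is at scene (247,148), and the egg cup is at (327,222), between pump and clamp. The pump has no rival, so I'll check both parts in one close composite.

Run:
```python
from h import *
def crop(fn,x0,y0,w,h,W,H):
    return cv2.resize(cv2.imread(f'pics/{fn}.png')[y0:y0+h,x0:x0+w],(W,H),interpolation=cv2.INTER_CUBIC)
A=np.hstack([crop('scene0',230,195,66,66,396,396-96),crop('scene0',340,205,66,66,396,300)])
# use 80x60 crops at x5
A=np.hstack([crop('scene0',225,198,80,60,400,300),crop('scene0',335,215,80,60,400,300)])
B=np.hstack([crop('side0',285,155,80,60,400,300),crop('side0',225,215,80,60,400,300)])
cv2.imwrite('pics/comp.png',np.vstack([A,B]))
```

```text
(no output)
```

View pics/comp.png

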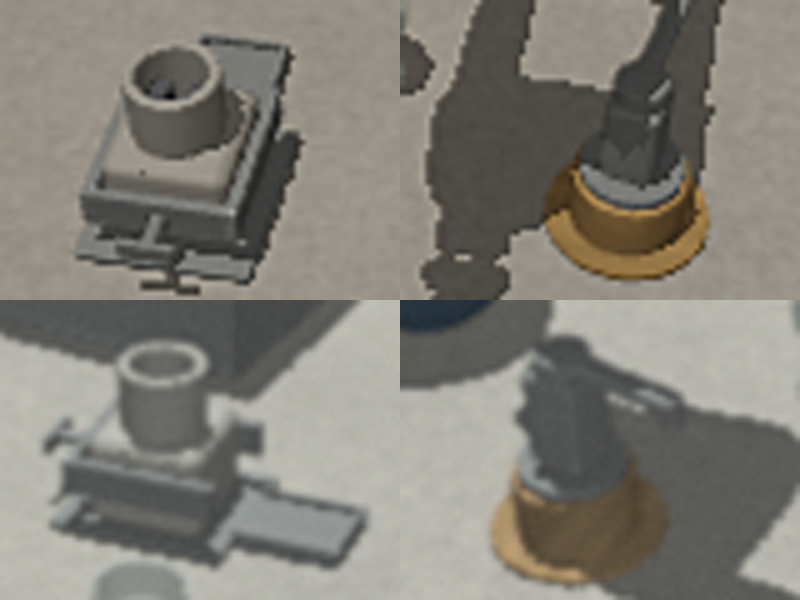

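Run:
```python
from h import *
print('mouth',tri(('scene0',259.6,213.2),('side0',317.6,167.2)), atz('scene0',259.6,213.2,.09),atz('side0',317.6,167.2,.09),atz('wrist0',252,322,.09))
print('ledge',atz('scene0',273.5,211,.01),atz('side0',346.5,200.5,.01))
print('collar',tri(('scene0',381.6,251),('side0',260.4,249)),atz('scene0',381.6,251,.038),atz('side0',260.4,249,.038))
print('head wrist',atz('wrist0',277,43,.1),'tip',atz('wrist0',212,31,.098))
print('egg',atz('wrist0',213,180,.03),atz('scene0',327,222,.03),'bowl',atz('wrist0',413,184,.05))
```

```text
mouth (array([ 0.5487, -0.1578,  0.0868]), [0.0026, 0.0026]) [ 0.5548 -0.1548  0.09  ] [ 0.5465 -0.1566  0.09  ] [ 0.5509 -0.1545  0.09  ]
ledge [ 0.466  -0.1451  0.01  ] [ 0.4621 -0.1427  0.01  ]
collar (array([0.5861, 0.1382, 0.0278]), [0.0036, 0.0036]) [0.5982 0.1399 0.038 ] [0.5789 0.1454 0.038 ]
head wrist [0.5904 0.1361 0.1   ] tip [0.5294 0.1534 0.098 ]
egg [ 0.5036 -0.0011  0.03  ] [0.5105 0.0022 0.03  ] bowl [ 0.7317 -0.0016  0.05  ]
```

>>> {"fn": "arm_command", "kwargs": {
  "rows": "-10 50 0 0 0 20; -20 90 -20 0 0 40; -36 138 -60 0 0 60; -36 138 -85 0 0 75; -36 138 -85 0 0 75; -36 138 -85 0 0 75; -36 138 -85 0 0 75; -36 138 -85 0 0 75; -36 138 -85 0 0 75",
  "jaw": 1
}}

```text
t: 1.27
tool_pos: [0.5885, 0.138, 0.2177]
tool_rot: [-0.414, -3.113, 0.003]
contact_force: [-1.0, 0.3, -0.2]
opening: 0.0855
```

Run:
```python
from h import *
snap('wrist','w1'); st()
cv2.imwrite('pics/w1b.png',cv2.resize(cv2.imread('pics/w1.png')[160:400,160:480],None,fx=2.5,fy=2.5,interpolation=cv2.INTER_CUBIC))
```

```text
t 1.325
q [ 1.0780e-01  7.2300e-02  1.7397e+00 -1.5000e-03  1.3306e+00 -1.1988e+00]
dq [ 0.0008 -0.0017 -0.0019  0.0001  0.0007 -0.0103]
effort [ 1.15000e-02 -3.84163e+01 -3.52353e+01 -4.10000e-03  4.30000e-03
  1.37000e-02]
tool_pos [0.5886 0.138  0.2178]
tool_rot [-4.1320e-01 -3.1136e+00  2.5000e-03]
contact_force [-0.043  -1.0087  0.2412]
wrist_torque [-0.0091  0.002  -0.0214]
opening 0.0853
```

View pics/w1b.png

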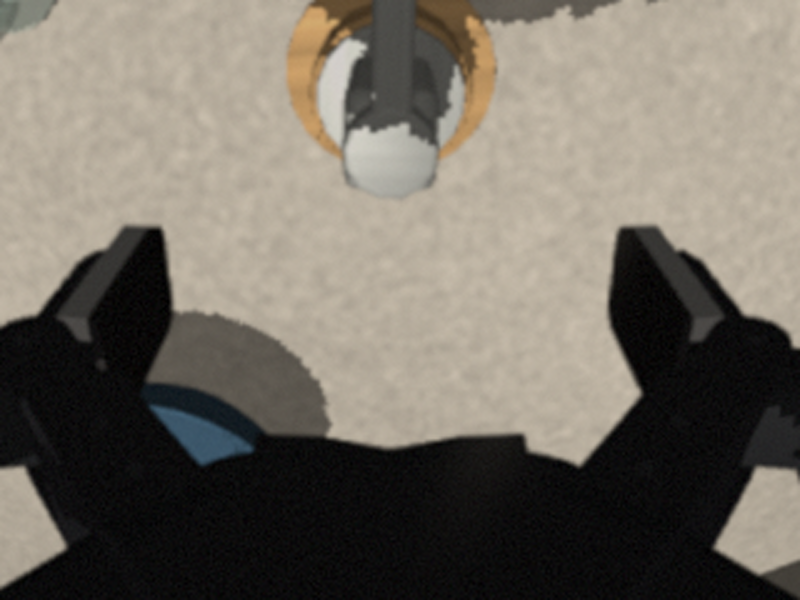

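The pump is lined up with the jaws, the spout running straight up the image at column 317. The head is at (316,221) and the collar centre at about (316.6,195).

Run:
```python
from h import *
print(atz('w1',316.4,220,.092),atz('w1',316.6,195,.04),atz('w1',316.8,189,.034))
print([proj('w1',(x,.138,z)) for x in(.58,.59,.6) for z in (.04,.098)])
for x in (.57,.58,.59):
  y=.138+(0.5886-x)*np.tan(np.radians(15)); print(x,proj('w1',(x,y,.04)),proj('w1',(x,y,.098)))
```

```text
[0.5871 0.1377 0.092 ] [0.5833 0.1389 0.04  ] [0.5797 0.1401 0.034 ]
[array([314.5, 191.6]), array([314. , 212.9]), array([317.6, 202.8]), array([318. , 226.9]), array([320.7, 213.9]), array([321.9, 240.5])]
0.57 [317.2 178.6] [317.4 196.4]
0.58 [317.2 190.9] [317.4 212. ]
0.59 [317.2 202.9] [317.4 227. ]
```

>>> {"fn": "arm_command", "kwargs": {
  "rows": "-4 1 -40 0 0 0; -4 1 -80 0 0 0; -4 1 -98 0 0 0; -4 1 -98 0 0 0"
}}

```text
t: 1.82
tool_pos: [0.5838, 0.1389, 0.1184]
tool_rot: [-0.414, -3.111, 0.004]
contact_force: [-0.1, 0.0, 0.2]
opening: 0.0855
```

Run:
```python
from h import *
snap('wrist','w2'); snap('scene','s2'); o=monitor.get_obs(); print(o['tool_pos'],o['contact_force'],o['t'])
a=cv2.resize(cv2.imread('pics/w2.png')[160:400,160:480],(400,300),interpolation=cv2.INTER_CUBIC)
a=cv2.resize(cv2.imread('pics/w2.png')[180:300,240:400],(800,600),interpolation=cv2.INTER_CUBIC)
cv2.imwrite('pics/w2b.png',a)
```

```text
[0.58558746 0.1391277  0.12131804] [0.95450979 0.69103113 0.42577838] 1.925
```

View pics/w2b.png

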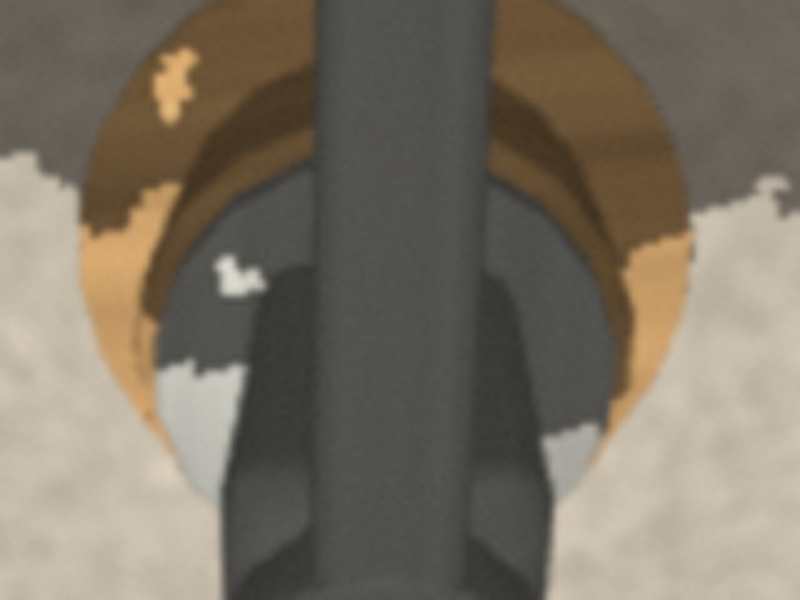

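Run:
```python
from h import *
from scipy.optimize import least_squares
P=[(320,165),(490,180),(230,220),(560,225),(165,300),(610,300),(155,350),(617,370)]
for z in(.040,.037):
  X=np.array([atz('w2',240+x/5,180+y/5,z)[:2] for x,y in P])
  s=least_squares(lambda c:np.linalg.norm(X-c[:2],axis=1)-.025,[.585,.139]);s2=least_squares(lambda c:np.linalg.norm(X-c[:2],axis=1)-c[2],[.585,.139,.025]);print(z,s.x,s2.x,np.abs(s.fun).max())
a=atz('w2',240+390/5,180+580/5,.098)[:2];b=atz('w2',240+405/5,180,.098)[:2];print(a,b,np.degrees(np.arctan2(*(b-a)[::-1])))
print(np.degrees(Ro.from_rotvec(monitor.get_obs()['tool_rot']).as_euler('ZYX')),Ro.from_rotvec(monitor.get_obs()['tool_rot']).as_matrix()[:,0])
```

```text
0.04 [0.58652571 0.13800426] [0.58631524 0.13806709 0.02484006] 0.0005568275343086487
0.037 [0.58724247 0.13784945] [0.58779302 0.13768568 0.0254228 ] 0.0005196982090521704
[0.5746 0.1413] [0.5356 0.1527] 163.7059525434011
[ 1.64858725e+02  1.01707823e-01 -1.79952906e+02] [-0.9652832   0.26119953 -0.00177514]
```

>>> {"fn": "arm_command", "kwargs": {
  "rows": "2 -1 0 0 0 -1; 2 -1 0 0 0 -1; 2 -1 0 0 0 -1; 2 -1 0 0 0 -1; 2 -1 0 0 0 -1; 2 -1 0 0 0 -1",
  "jaw": 0,
  "squeeze": 80
}}

```text
t: 2.68
tool_pos: [0.5881, 0.1381, 0.122]
tool_rot: [0.441, 3.108, -0.001]
contact_force: [0.4, -0.2, 5.2]
opening: 0.0252
```

Run:
```python
from h import *
st()
```

```text
t 2.675
q [ 1.0810e-01  1.8000e-01  1.7964e+00 -1.6000e-03  1.1626e+00 -1.1803e+00]
dq [-0.0006  0.0008  0.0012 -0.0018  0.0014  0.0002]
effort [ 2.42800e-01 -3.75969e+01 -3.00309e+01  1.84000e-02 -4.50000e-03
  4.50000e-03]
tool_pos [0.5881 0.1381 0.122 ]
tool_rot [ 4.4070e-01  3.1077e+00 -1.3000e-03]
contact_force [ 0.4142 -0.1617  5.248 ]
wrist_torque [0.0133 0.0186 0.0741]
opening 0.0252
```

>>> {"fn": "arm_command", "kwargs": {
  "rows": "0 0 10 0 0 0; 0 0 30 0 0 0; 0 0 60 0 0 0; 0 0 90 0 0 0; 0 0 118 0 0 0; -5 -30 118 0 0 8; -10 -70 118 0 0 16; -17 -120 118 0 0 24; -23 -170 118 0 0 32; -29 -220 118 0 0 40; -34 -265 118 0 0 48; -38 -294 118 0 0 56"
}}

```text
t: 4.18
tool_pos: [0.5496, -0.1578, 0.2412]
tool_rot: [-1.074, 2.949, -0.0]
contact_force: [-0.2, 0.7, -1.0]
opening: 0.025
```

>>> {"fn": "arm_command", "kwargs": {
  "rows": "0 0 0 0 0 8; 0 0 0 0 0 15; 0 0 0 0 0 17; 0 0 0 0 0 17; 0 0 0 0 0 17"
}}

```text
t: 4.8
tool_pos: [0.5496, -0.1576, 0.2414]
tool_rot: [-1.497, 2.758, 0.0]
contact_force: [-0.3, 0.5, -1.8]
opening: 0.0254
```

Run:
```python
from h import *
st(); snap('wrist','w3'); snap('scene','s3'); snap('side','d3')
a=cv2.resize(cv2.imread('pics/w3.png')[160:340,200:440],(800,600))
def crop(fn,x0,y0,w,h,W,H):
    return cv2.resize(cv2.imread(f'pics/{fn}.png')[y0:y0+h,x0:x0+w],(W,H),interpolation=cv2.INTER_CUBIC)
x,y=map(int,proj('s3',(.55,-.156,.13))); u,v=map(int,proj('d3',(.55,-.156,.13))); print(x,y,u,v)
A=np.hstack([crop('s3',x-50,y-50,100,100,400,400),crop('d3',u-50,v-50,100,100,400,400)])
cv2.imwrite('pics/c3.png',A); cv2.imwrite('pics/w3b.png',a)
```

```text
t 4.8
q [-0.4105 -0.028   1.8004  0.003   1.3672 -2.9766]
dq [ 0.0007  0.0017  0.      0.0013 -0.0031 -0.006 ]
effort [-3.57000e-02 -3.55049e+01 -3.67206e+01  3.40000e-03 -4.40000e-03
  5.10000e-03]
tool_pos [ 0.5496 -0.1576  0.2414]
tool_rot [-1.4971e+00  2.7579e+00  4.0000e-04]
contact_force [-0.2774  0.5308 -1.7857]
wrist_torque [ 0.0162  0.0147 -0.0731]
opening 0.0254
257 199 316 153
```

View pics/c3.png

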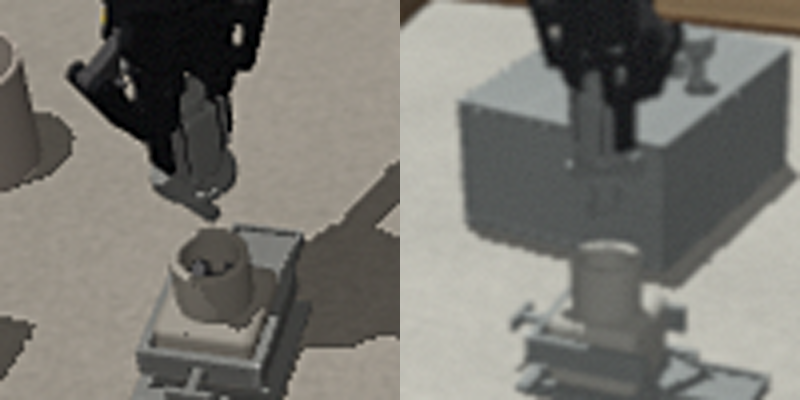

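View pics/w3b.png

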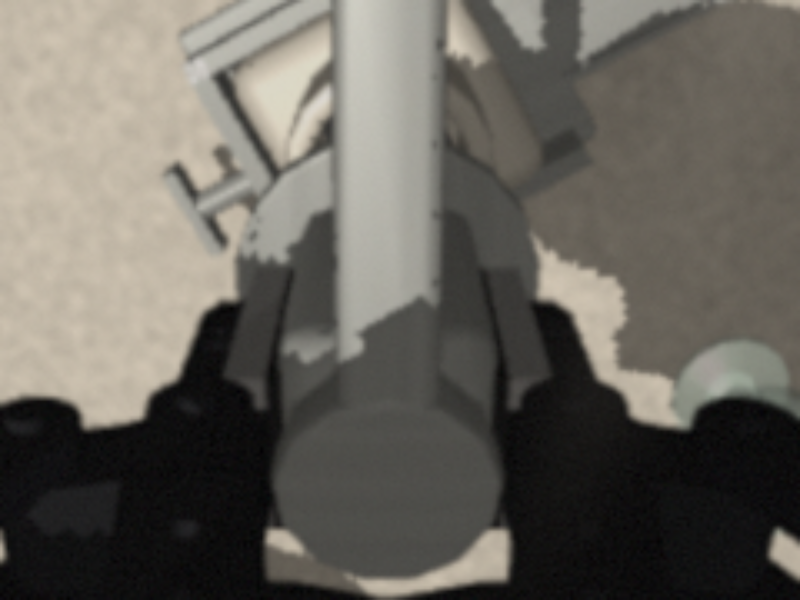

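Both crops show the pump upright above the neck. In the side crop its axis is at 604 and the neck at 607. In the scene crop the neck centre is at (211,258) and the collar at (194,178). I'll compare these numerically.

Run:
```python
from h import *
o=load('s3')['o']['tool_pos'];x0,y0=257-50,199-50;u0,v0=316-50,153-50
p=np.array([o[0],o[1],0])
for n,a,b in(('s3',x0,y0),('d3',u0,v0)):
  for nm,z in(('rim',.09),('blade',.241-.054-.06),('collar',.241-.054-.027),('mid',.187)):
    q=proj(n,p+[0,0,z]);print(n,nm,((q-[a,b])*4+([400,0] if n=='d3' else [0,0])).round(0))
  print('px/m x,y',(proj(n,p+[.01,0,.09])-proj(n,p+[0,0,.09]))*4,(proj(n,p+[0,.01,.09])-proj(n,p+[0,0,.09]))*4)
# circle fit in w3 for collar (z known) and rim outer
g=lambda x,y:(200+x*.3,160+y*.3)
from scipy.optimize import least_squares
def fit(P,z,r):
  X=np.array([atz('w3',*g(*q),z)[:2] for q in P]);s=least_squares(lambda c:np.linalg.norm(X-c,axis=1)-r,p[:2]);print(z,s.x.round(4),s.fun.round(4))
fit([(240,255),(262,205),(290,172),(328,150),(448,150),(490,175),(520,210),(536,255)],.241-.054-.024,.025)
fit([(290,150),(300,115),(332,68),(450,62),(480,85),(495,150)],.09,.024)
```

```text
s3 rim [208. 250.]
s3 blade [201. 206.]
s3 collar [194. 164.]
s3 mid [189. 128.]
px/m x,y [-3.6 11.6] [16.4  1.2]
d3 rim [602. 256.]
d3 blade [602. 205.]
d3 collar [601. 159.]
d3 mid [600. 120.]
px/m x,y [-14.4  -2.4] [-4.8  6.8]
0.163 [ 0.5484 -0.1597] [-0.0008 -0.0005  0.0001  0.0004  0.0004  0.0001 -0.0003 -0.001 ]
0.09 [ 0.5462 -0.1602] [-0.0003 -0.001   0.0001  0.0001  0.0004 -0.0015]
```

>>> {"fn": "arm_command", "kwargs": {
  "rows": "-2 0.5 -5 0 0 0; -2 0.5 -20 0 0 0; -2 0.5 -35 0 0 0; -2 0.5 -42 0 0 0; -2 0.5 -44 0 0 0; -2 0.5 -44 0 0 0; -2 0.5 -44 0 0 0"
}}

```text
t: 5.82
tool_pos: [0.548, -0.1573, 0.1979]
tool_rot: [-1.498, 2.757, -0.001]
contact_force: [-0.1, -0.1, -2.0]
opening: 0.025
```

Run:
```python
from h import *
st(); snap('scene','s4'); snap('side','d4')
def crop(fn,x0,y0,w,h,W,H):
    return cv2.resize(cv2.imread(f'pics/{fn}.png')[y0:y0+h,x0:x0+w],(W,H),interpolation=cv2.INTER_CUBIC)
x,y=map(int,proj('s4',(.548,-.158,.1))); u,v=map(int,proj('d4',(.548,-.158,.1))); print(x,y,u,v)
cv2.imwrite('pics/c4.png',np.hstack([crop('s4',x-25,y-25,50,50,400,400),crop('d4',u-25,v-25,50,50,400,400)]))
```

```text
t 5.825
q [-0.4112  0.0103  1.8387  0.0031  1.2895 -2.978 ]
dq [ 0.0003 -0.002   0.0002 -0.0001 -0.0015  0.001 ]
effort [-2.20000e-03 -3.57411e+01 -3.53089e+01  5.20000e-03 -3.50000e-03
  0.00000e+00]
tool_pos [ 0.548  -0.1573  0.1979]
tool_rot [-1.4975e+00  2.7570e+00 -9.0000e-04]
contact_force [-0.0875 -0.1032 -2.0146]
wrist_torque [ 0.0057  0.02   -0.0229]
opening 0.025
258 208 317 163
```

View pics/c4.png

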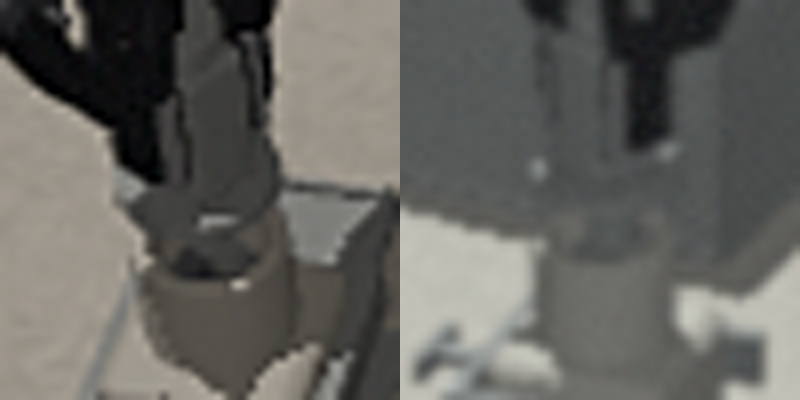

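The blade is inside the bore, with the shank centred at 608 against 607 for the neck in the side crop and about 215 against 215 in the scene crop. Next I feel downwards.

>>> {"fn": "arm_command", "kwargs": {
  "rows": "0 0 -3 0 0 0; 0 0 -6 0 0 0; 0 0 -7 0 0 0; 0 0 -7 0 0 0"
}}

```text
t: 6.42
tool_pos: [0.5478, -0.1572, 0.1906]
tool_rot: [-1.498, 2.757, -0.0]
contact_force: [-0.6, 0.0, -0.6]
opening: 0.0255
```

>>> {"fn": "arm_command", "kwargs": {
  "rows": "0 0 -1 0 0 0; 0 0 -1 0 0 0"
}}

```text
t: 6.68
tool_pos: [0.5477, -0.1572, 0.1895]
tool_rot: [-1.498, 2.757, 0.0]
contact_force: [0.2, -0.7, -1.7]
opening: 0.025
```

>>> {"fn": "arm_command", "kwargs": {
  "rows": "0 0 -1 0 0 0; 0 0 -1 0 0 0"
}}

```text
t: 6.92
tool_pos: [0.5479, -0.1573, 0.1891]
tool_rot: [-1.498, 2.757, -0.001]
contact_force: [-1.3, 1.2, 1.0]
opening: 0.0251
```

>>> {"fn": "arm_command", "kwargs": {
  "rows": "0 0 -1 0 0 0; 0 0 -1 0 0 0"
}}

```text
t: 7.18
tool_pos: [0.548, -0.1573, 0.189]
tool_rot: [-1.498, 2.757, -0.001]
contact_force: [-2.6, 1.8, 4.9]
opening: 0.0254
```

>>> {"fn": "arm_command", "kwargs": {
  "rows": "0 0 -1 0 0 0; 0 0 -1 0 0 0"
}}

```text
t: 7.42
tool_pos: [0.5481, -0.1573, 0.1889]
tool_rot: [-1.498, 2.757, -0.0]
contact_force: [-3.4, 1.6, 6.7]
opening: 0.0251
```

>>> {"fn": "arm_command", "kwargs": {
  "rows": "0 0 -0.6 0 0 -2; 0.1 -0.1 -0.6 0 0 -4; 0.1 -0.1 -0.6 0 0 -6; 0.1 -0.1 -0.6 0 0 -6"
}}

```text
t: 7.92
tool_pos: [0.5487, -0.1577, 0.1889]
tool_rot: [-1.35, 2.831, -0.003]
contact_force: [-1.0, 0.8, 4.8]
opening: 0.0253
```

Run:
```python
from h import *
o=monitor.get_obs();print(o['t'],np.round(o['tool_pos'],4),np.round(o['contact_force'],1),np.round(o['wrist_torque'],3),np.degrees(o['q']).round(1)[[0,5]])
```

```text
7.925 [ 0.5487 -0.1577  0.1889] [-1.   0.8  4.8] [-0.034  0.162  0.031] [ -23.6 -164.6]
```

>>> {"fn": "arm_command", "kwargs": {
  "rows": "0 0 -0.8 0 0 -2; 0 0 -0.8 0 0 -4; 0.1 -0.1 -0.8 0 0 -6; 0.1 -0.1 -0.8 0 0 -6"
}}

```text
t: 8.43
tool_pos: [0.5494, -0.1581, 0.1889]
tool_rot: [-1.199, 2.897, -0.006]
contact_force: [-0.3, -0.1, 5.1]
opening: 0.0251
```

>>> {"fn": "arm_command", "kwargs": {
  "rows": "0 0 -0.8 0 0 -2; 0 0 -0.8 0 0 -4; 0.1 -0.1 -0.8 0 0 -6; 0.1 -0.1 -0.8 0 0 -6"
}}

```text
t: 8.93
tool_pos: [0.5502, -0.1586, 0.1889]
tool_rot: [-1.044, 2.955, -0.009]
contact_force: [-0.1, -0.4, 5.4]
opening: 0.0252
```

>>> {"fn": "arm_command", "kwargs": {
  "rows": "-1 0.5 -0.8 0 0 -2; -2 1 -0.8 0 0 -4; -2 1.2 -0.8 0 0 -6; -2 1.2 -0.8 0 0 -6"
}}

```text
t: 9.43
tool_pos: [0.5489, -0.1579, 0.1888]
tool_rot: [-0.887, 3.004, -0.013]
contact_force: [2.5, -1.7, 4.9]
opening: 0.0253
```

```bash
cat > q.py <<'E'
from h import *
o=monitor.get_obs();R=Ro.from_rotvec(o['tool_rot']).as_matrix();print(o['t'],np.round(o['tool_pos'],4),'F',np.round(o['contact_force'],1),'M',np.round(o['wrist_torque'],3),'yaw',np.degrees(np.arctan2(R[1,0],R[0,0])).round(1)%360,'z',R[:,2].round(4),np.degrees(o['q'][5]).round(1))
E
python3 q.py
```

```text
9.425 [ 0.5489 -0.1579  0.1888] F [ 2.5 -1.7  4.9] M [-0.503 -0.512  0.023] yaw 212.9 z [ 0.0111 -0.0054 -0.9999] -146.4
```

>>> {"fn": "arm_command", "kwargs": {
  "rows": "-0.2 0 -0.7 0.3 0.6 -2; -0.4 0 -0.7 0.3 0.6 -4; -0.4 0 -0.7 0.3 0.6 -6; -0.4 0 -0.7 0.3 0.6 -6"
}}

```text
t: 9.93
tool_pos: [0.5488, -0.158, 0.1886]
tool_rot: [-0.729, 3.055, -0.002]
contact_force: [1.9, -1.8, 6.2]
opening: 0.0251
```

```bash
python3 q.py
```

```text
9.925 [ 0.5488 -0.158   0.1886] F [ 1.9 -1.8  6.2] M [-0.245 -0.39   0.06 ] yaw 206.8 z [ 1.3e-03 -9.0e-04 -1.0e+00] -140.3
```

>>> {"fn": "arm_command", "kwargs": {
  "rows": "-0.2 0 -0.7 0.1 0.1 -2; -0.2 0 -0.7 0.1 0.1 -4; -0.2 0 -0.7 0.1 0.1 -6; -0.2 0 -0.7 0.1 0.1 -6"
}}

```text
t: 10.42
tool_pos: [0.5487, -0.1579, 0.1882]
tool_rot: [0.566, -3.09, -0.002]
contact_force: [0.8, -0.3, 6.0]
opening: 0.0252
```

```bash
python3 q.py
```

```text
10.425 [ 0.5487 -0.1579  0.1882] F [ 0.8 -0.3  6. ] M [-0.202 -0.268 -0.009] yaw 200.8 z [-6.0e-04  1.1e-03 -1.0e+00] -134.3
```

>>> {"fn": "arm_command", "kwargs": {
  "rows": "0 0 -1 0 0 -2; 0 -0.1 -1 0 0 -4; 0 -0.1 -1 0 0 -4"
}}

```text
t: 10.8
tool_pos: [0.5486, -0.1576, 0.1872]
tool_rot: [0.456, -3.107, -0.004]
contact_force: [0.9, 0.2, 6.1]
opening: 0.0251
```

```bash
python3 q.py
```

```text
10.8 [ 0.5486 -0.1576  0.1872] F [0.9 0.2 6.1] M [ 0.02  -0.254 -0.012] yaw 196.7 z [-0.0013  0.0026 -1.    ] -130.3
```

>>> {"fn": "arm_command", "kwargs": {
  "rows": "0 0 -1 0 0 -2; 0 -0.1 -1.5 -0.1 -0.1 -4; 0 -0.1 -1.5 -0.1 -0.1 -4"
}}

```text
t: 11.18
tool_pos: [0.5485, -0.1575, 0.186]
tool_rot: [-0.346, 3.122, 0.003]
contact_force: [1.0, 0.2, 6.7]
opening: 0.0252
```

```bash
python3 q.py
```

```text
11.175 [ 0.5485 -0.1575  0.186 ] F [1.  0.2 6.7] M [-0.077 -0.034 -0.058] yaw 192.6 z [-0.      0.0017 -1.    ] -126.2
```

>>> {"fn": "arm_command", "kwargs": {
  "rows": "0 0 -1 0 0 -2; 0 0 -2 0 0 -4; 0 0 -2 0 0 -4"
}}

```text
t: 11.55
tool_pos: [0.5484, -0.1574, 0.1845]
tool_rot: [0.234, -3.132, -0.003]
contact_force: [-0.5, -0.7, 7.6]
opening: 0.0253
```

```bash
python3 q.py
```

```text
11.55 [ 0.5484 -0.1574  0.1845] F [-0.5 -0.7  7.6] M [-0.153 -0.003 -0.034] yaw 188.6 z [-6.0e-04  2.1e-03 -1.0e+00] -122.1
```

>>> {"fn": "arm_command", "kwargs": {
  "rows": "0 0 -1 0 0 -2; 0 0 -2 0 0 -4; 0 0 -2 0 0 -4"
}}

```text
t: 11.92
tool_pos: [0.5477, -0.1574, 0.1812]
tool_rot: [0.124, -3.137, -0.004]
contact_force: [2.2, -3.0, -1.3]
opening: 0.025
```

```bash
python3 q.py
```

```text
11.925 [ 0.5477 -0.1574  0.1812] F [ 2.2 -3.  -1.3] M [-0.631 -0.286 -0.015] yaw 184.5 z [-0.0024  0.0022 -1.    ] -118.1
```

It has started to drop: z fell by 3.3 mm and the vertical load is gone. I'll follow it straight down.

>>> {"fn": "arm_command", "kwargs": {
  "rows": "0.3 0 -1 -0.1 0 0; 0.3 0 -2 -0.1 0 0; 0.3 0 -2 -0.1 0 0"
}}

```text
t: 12.3
tool_pos: [0.548, -0.1574, 0.1801]
tool_rot: [0.125, -3.136, -0.001]
contact_force: [-2.1, -2.8, 6.0]
opening: 0.0252
```

```bash
python3 q.py
```

```text
12.3 [ 0.548  -0.1574  0.1801] F [-2.1 -2.8  6. ] M [-0.343  0.319 -0.048] yaw 184.5 z [-3.2e-03  7.0e-04 -1.0e+00] -118.0
```

>>> {"fn": "arm_command", "kwargs": {
  "rows": "0 0 -0.3 0 0.1 -2; 0 -0.1 -0.6 0 0.1 -4; 0 -0.1 -0.6 0 0.1 -5; 0 -0.1 -0.6 0 0.1 -5"
}}

```text
t: 12.8
tool_pos: [0.5482, -0.1573, 0.1801]
tool_rot: [-0.013, -3.137, -0.003]
contact_force: [-0.5, -0.5, 6.2]
opening: 0.0254
```

```bash
python3 q.py
```

```text
12.8 [ 0.5482 -0.1573  0.1801] F [-0.5 -0.5  6.2] M [-0.169  0.08  -0.008] yaw 179.5 z [-0.0048  0.0016 -1.    ] -113.0
```

>>> {"fn": "arm_command", "kwargs": {
  "rows": "0 0 -0.3 0 -0.2 -2; 0 -0.1 -0.6 0 -0.2 -4; 0 -0.1 -0.6 0 -0.2 -5; 0 -0.1 -0.6 0 -0.2 -5"
}}

```text
t: 13.3
tool_pos: [0.5482, -0.1571, 0.1801]
tool_rot: [-0.151, -3.136, -0.004]
contact_force: [-1.0, 0.0, 6.6]
opening: 0.0254
```

```bash
python3 q.py
```

```text
13.3 [ 0.5482 -0.1571  0.1801] F [-1.   0.   6.6] M [-0.079  0.184  0.007] yaw 174.5 z [-0.0017  0.0027 -1.    ] -108.0
```

>>> {"fn": "arm_command", "kwargs": {
  "rows": "0 0 -0.3 -0.1 0 -2; 0 -0.2 -0.6 -0.1 0 -4; 0 -0.2 -0.6 -0.1 0 -5; 0 -0.2 -0.6 -0.1 0 -5"
}}

```text
t: 13.8
tool_pos: [0.5481, -0.1573, 0.18]
tool_rot: [-0.289, -3.126, -0.002]
contact_force: [-1.1, -1.4, 6.3]
opening: 0.0253
```

```bash
python3 q.py
```

```text
13.8 [ 0.5481 -0.1573  0.18  ] F [-1.1 -1.4  6.3] M [-0.272  0.364  0.047] yaw 169.4 z [-0.0022  0.0013 -1.    ] -102.9
```

>>> {"fn": "arm_command", "kwargs": {
  "rows": "0 0 -0.3 0 -0.1 -2; 0 -0.1 -0.7 0 -0.1 -4; 0 -0.1 -0.7 0 -0.1 -5; 0 -0.1 -0.7 0 -0.1 -5"
}}

```text
t: 14.3
tool_pos: [0.5479, -0.1573, 0.1798]
tool_rot: [-0.426, -3.111, -0.002]
contact_force: [-1.7, -1.2, 6.5]
opening: 0.0251
```

```bash
python3 q.py
```

```text
14.3 [ 0.5479 -0.1573  0.1798] F [-1.7 -1.2  6.5] M [-0.303  0.355  0.072] yaw 164.4 z [-0.0013  0.0014 -1.    ] -97.9
```

>>> {"fn": "arm_command", "kwargs": {
  "rows": "0 0 -0.4 0 -0.1 -2; 0.1 -0.1 -0.8 0 -0.1 -4; 0.1 -0.1 -0.8 0 -0.1 -5; 0.1 -0.1 -0.8 0 -0.1 -5"
}}

```text
t: 14.8
tool_pos: [0.5478, -0.1573, 0.1795]
tool_rot: [-0.563, -3.09, -0.003]
contact_force: [-2.2, -1.4, 7.2]
opening: 0.025
```

```bash
python3 q.py
```

```text
14.8 [ 0.5478 -0.1573  0.1795] F [-2.2 -1.4  7.2] M [-0.114  0.423  0.043] yaw 159.4 z [-5.e-04  2.e-03 -1.e+00] -92.9
```

>>> {"fn": "arm_command", "kwargs": {
  "rows": "0 0 -0.4 0 0 -2; 0.1 -0.1 -0.8 0 0 -4; 0.1 -0.1 -0.8 0 0 -5; 0.1 -0.1 -0.8 0 0 -5"
}}

```text
t: 15.3
tool_pos: [0.5479, -0.1572, 0.1793]
tool_rot: [-0.698, -3.062, -0.003]
contact_force: [-1.3, 0.5, 6.8]
opening: 0.0251
```

```bash
python3 q.py
```

```text
15.3 [ 0.5479 -0.1572  0.1793] F [-1.3  0.5  6.8] M [-0.193  0.404  0.115] yaw 154.3 z [-0.001   0.0025 -1.    ] -87.9
```

>>> {"fn": "arm_command", "kwargs": {
  "rows": "0 0 -0.4 -0.1 0 -2; 0.1 -0.1 -0.8 -0.1 0 -4; 0.1 -0.1 -0.8 -0.1 0 -5; 0.1 -0.1 -0.8 -0.1 0 -5"
}}

```text
t: 15.8
tool_pos: [0.548, -0.157, 0.179]
tool_rot: [-0.832, -3.028, -0.002]
contact_force: [-1.2, -0.4, 8.0]
opening: 0.0252
```

```bash
python3 q.py
```

```text
15.8 [ 0.548 -0.157  0.179] F [-1.2 -0.4  8. ] M [-0.074  0.244  0.05 ] yaw 149.3 z [-0.0013  0.0016 -1.    ] -82.8
```

>>> {"fn": "arm_command", "kwargs": {
  "rows": "0 0 -0.4 0 0 -2; 0.1 -0.1 -0.8 0 0 -4; 0.1 -0.1 -0.8 0 0 -5; 0.1 -0.1 -0.8 0 0 -5"
}}

```text
t: 16.3
tool_pos: [0.548, -0.157, 0.1788]
tool_rot: [-0.963, -2.988, -0.002]
contact_force: [-1.1, -0.3, 6.5]
opening: 0.025
```

```bash
python3 q.py
```

```text
16.3 [ 0.548  -0.157   0.1788] F [-1.1 -0.3  6.5] M [-0.182  0.291  0.1  ] yaw 144.3 z [-0.0019  0.0021 -1.    ] -77.8
```

>>> {"fn": "arm_command", "kwargs": {
  "rows": "0 0 -0.4 -0.1 -0.1 -2; 0.1 -0.1 -0.8 -0.1 -0.1 -4; 0.1 -0.1 -0.8 -0.1 -0.1 -5; 0.1 -0.1 -0.8 -0.1 -0.1 -5"
}}

```text
t: 16.8
tool_pos: [0.548, -0.1568, 0.1788]
tool_rot: [-1.092, -2.944, -0.0]
contact_force: [-2.0, -0.7, 8.2]
opening: 0.0252
```

```bash
python3 q.py
```

```text
16.8 [ 0.548  -0.1568  0.1788] F [-2.  -0.7  8.2] M [-0.098  0.534  0.393] yaw 139.3 z [-1.3e-03  8.0e-04 -1.0e+00] -72.8
```

>>> {"fn": "arm_command", "kwargs": {
  "rows": "0 0 -0.4 0 0 -2; 0.1 0 -0.8 0 0 -4; 0.1 0 -0.8 0 0 -5; 0.1 0 -0.8 0 0 -5"
}}

```text
t: 17.3
tool_pos: [0.5481, -0.1567, 0.1788]
tool_rot: [-1.218, -2.893, -0.0]
contact_force: [-1.9, -1.5, 7.7]
opening: 0.0251
```

```bash
python3 q.py
```

```text
17.3 [ 0.5481 -0.1567  0.1788] F [-1.9 -1.5  7.7] M [-0.165  0.407  0.401] yaw 134.3 z [-0.002  0.001 -1.   ] -67.8
```

The moment jumped from 0.10 to 0.39 N m between yaw 144.3 and 139.3, and the sinking stopped, so the bite is at about 142.5. The final yaw should be about 112.5, which leaves 22 degrees.

>>> {"fn": "arm_command", "kwargs": {
  "rows": "0 0 -0.4 0 0 -2; 0 0 -0.6 0 0 -4; 0 -0.1 -0.6 -0.1 -0.1 -6; -0.1 -0.1 -0.6 -0.1 -0.1 -8; -0.1 -0.1 -0.6 -0.1 -0.1 -10; -0.1 -0.2 -0.6 -0.1 -0.1 -12; -0.1 -0.2 -0.6 -0.1 -0.1 -12"
}}

```text
t: 18.18
tool_pos: [0.5481, -0.1564, 0.1788]
tool_rot: [-1.514, -2.752, -0.0]
contact_force: [-1.3, 0.4, 6.9]
opening: 0.0254
```

```bash
python3 q.py
```

```text
18.175 [ 0.5481 -0.1564  0.1788] F [-1.3  0.4  6.9] M [0.061 0.185 0.447] yaw 122.4 z [-4.e-04  4.e-04 -1.e+00] -55.8
```

>>> {"fn": "arm_command", "kwargs": {
  "rows": "0 0 -0.4 0 0 -2; 0 0 -0.5 0 0 -4; 0 -0.1 -0.5 0 0 -6; -0.1 -0.1 -0.5 0 0 -8; -0.1 -0.1 -0.5 0 0 -10; -0.1 -0.1 -0.5 0 0 -10"
}}

```text
t: 18.92
tool_pos: [0.5482, -0.1562, 0.1788]
tool_rot: [-1.748, -2.61, -0.001]
contact_force: [-0.7, -0.8, 6.3]
opening: 0.0253
```

```bash
cat >> q.py <<'E'
import sys
if len(sys.argv)>1:
  n=sys.argv[1]; snap('wrist',n)
  cv2.imwrite(f'pics/{n}b.png',cv2.resize(cv2.imread(f'pics/{n}.png')[160:340,200:440],(800,600)))
E
python3 q.py w5
```

```text
18.925 [ 0.5482 -0.1562  0.1788] F [-0.7 -0.8  6.3] M [-0.083  0.022  0.493] yaw 112.4 z [-0.     0.001 -1.   ] -45.8
```

View pics/w5b.png

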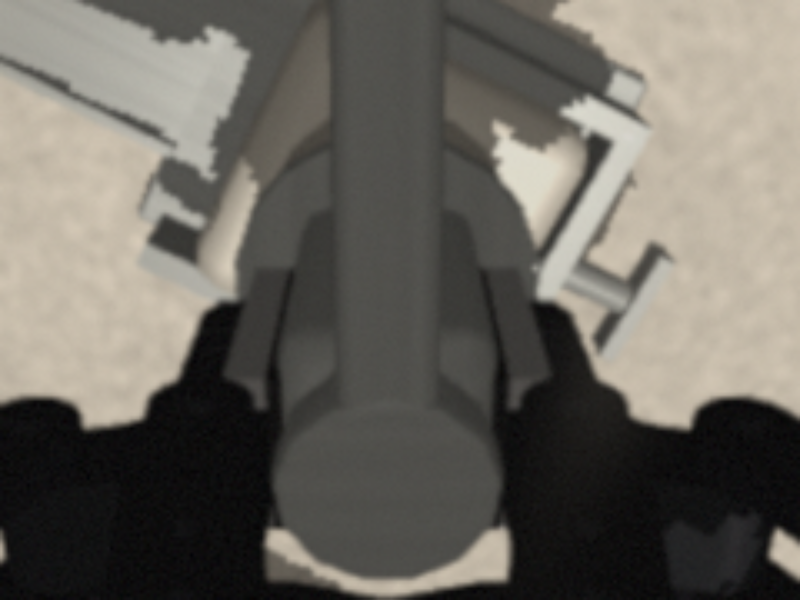

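The pump has not slipped in the pads: collar and barrel sit exactly as in w3. The moment is 0.49 N m. Next I unload and release.

>>> {"fn": "arm_command", "kwargs": {
  "rows": "0 0 0.2 0 0 0; 0 0 0.2 0 0 0; 0 0 0.2 0 0 0; 0 0 0.2 0 0 0; 0 0 0.2 0 0 0; 0 0 0.2 0 0 0",
  "jaw": 0.7
}}

```text
t: 19.73
tool_pos: [0.5482, -0.1563, 0.179]
tool_rot: [-1.748, -2.61, -0.001]
contact_force: [-0.6, -0.3, 0.6]
opening: 0.0599
```

```bash
python3 q.py
```

```text
19.725 [ 0.5482 -0.1563  0.179 ] F [-0.6 -0.3  0.6] M [-0.066 -0.04  -0.036] yaw 112.4 z [ 0.     0.001 -1.   ] -45.8
```

>>> {"fn": "arm_command", "kwargs": {
  "rows": "0 0 10 0 0 0; 0 0 30 0 0 0; 0 0 60 0 0 0; 0 0 90 0 0 0; 0 0 120 0 0 0; 0 0 120 0 0 0; 0 0 120 0 0 0"
}}

```text
t: 20.6
tool_pos: [0.5481, -0.1562, 0.299]
tool_rot: [-1.748, -2.61, -0.001]
contact_force: [-0.0, 0.4, -0.2]
opening: 0.0598
```

```bash
python3 q.py
python3 - <<'E'
from h import *
snap('scene','s6'); snap('side','d6'); snap('wrist','w6')
def crop(fn,x0,y0,w,h,W,H):
    return cv2.resize(cv2.imread(f'pics/{fn}.png')[y0:y0+h,x0:x0+w],(W,H),interpolation=cv2.INTER_CUBIC)
x,y=map(int,proj('s6',(.548,-.158,.11))); u,v=map(int,proj('d6',(.548,-.158,.11)))
cv2.imwrite('pics/c6.png',np.vstack([np.hstack([crop('s6',x-40,y-30,80,60,400,300),crop('d6',u-40,v-30,80,60,400,300)]),np.hstack([crop('s6',0,0,640,400,400,300),crop('w6',0,0,640,400,400,300)])]))
E
```

```text
20.6 [ 0.5481 -0.1562  0.299 ] F [-0.   0.4 -0.2] M [0.01  0.024 0.027] yaw 112.4 z [ 0.e+00  9.e-04 -1.e+00] -45.8
```

View pics/c6.png

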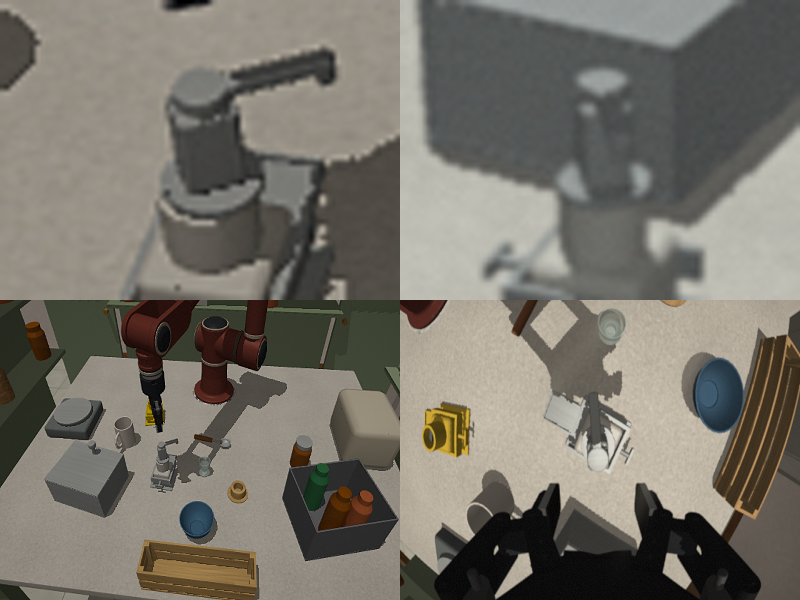

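The pump stands upright with its collar on the rim. The spout still lies along the tool (vertical in the wrist view), so it did not spring back, and the crockery has not moved. Handing in.

```bash
python3 -c "
from station import workorder; print(workorder.finish_job())"
```

```text
the job is handed in; nothing more can be done
None
```

The pump top is screwed into the soap bottle's neck, turned about 30° past the bite and released. I handed the job in after about 21 s of the 61 s allowed.

- **Drop-in:** I pressed on the thread with about 6–9 N, more than the 4 N suggested, and turned clockwise. The blade dropped 8.9 mm, with the drop complete at spout yaw 184.5°, which matches the expected 9 mm.
- **Bite:** The moment rose from 0.10 to 0.39 N m between yaw 144.3° and 139.3°, and the sinking stopped there. I took the bite as about 142.5°, good to roughly ±2.5°.
- **Final turn:** I stopped at yaw 112.4°, about 30° past the bite. The moment had reached 0.49 N m. That rise is a little more than 0.12 N m per rad predicts, but close to the reading noise.
- **Last checks:** The pump did not slip in the pads. After letting go, the pictures showed it upright with its collar on the rim, the crockery in place and the gripper clear. How far the washer was squeezed can't be seen directly; I inferred it from the turn angle.

During the search the tool drifted about 2 mm sideways and tilted about 0.01 rad. I corrected both before the blade dropped in.

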